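# Push the row of thread boxes home against the end stop

## Task

Three small flat clear-and-white plastic boxes stand in a row on the bench in front of a low metal end stop. Push the row as one block, from its far end, straight into the stop until the front box is fully home and all three stand tight together in a straight line with it. The boxes must slide on the bench, never be lifted, and the row must not be pulled apart.

Things in the scene. Friction and masses are not known exactly. Their poses are not given: they have to be found in the camera images.
- end_stop: low U-shaped aluminium bracket fixed to the bench, 24 mm high, 130 mm wide. Origin: middle of the foot of the flat stop face, on the bench; its +y points out of the open mouth toward the row, its x lies along the face, z up. Two cheeks, 100 mm apart inside, run out from the face for 41 mm, then flare to 115 mm apart at 64 mm. A box that is home stands flat on the face, its origin 36 mm out.
- box_front: small flat rectangular box of clear plastic, white inside, lid closed, 71 mm along its own x, 84 mm along its own y, 28 mm high, 0.15 kg, loose; origin at the centre of its underside. The box nearest to the stop, its near side about 80 to 130 mm from the stop face. The row runs out along the stop's +y, the boxes' own +x roughly too, a few mm off line, with gaps of 2 to 9 mm.
- box_middle: small flat rectangular box of clear plastic, white inside, lid closed, 71 mm along its own x, 84 mm along its own y, 28 mm high, 0.15 kg, loose; origin at the centre of its underside. The middle box of the row. In the finished row its origin is about 107 mm from the stop face.
- box_rear: small flat rectangular box of clear plastic, white inside, lid closed, 71 mm along its own x, 84 mm along its own y, 28 mm high, 0.15 kg, loose; origin at the centre of its underside. The last box, farthest from the stop; push on its free side. When the row is home its origin is 178 mm and its free side 213 mm from the stop face. The row slides with 1.5 to 4.5 N.

How it is judged:
At the end, for the whole second after the job is handed in: The front box is within about 10 mm of touching the stop face; the middle box's origin is less than 119 mm and the rear box's less than 193 mm from the face; each box is within 16 mm of the stop's centre line and square to it within 10 degrees, flat on the bench and at rest (y of box_front in the frame of end_stop below 0.046 m and x of box_front in the frame of end_stop between -0.016 and 0.016 m and angle between the x axis of each of box_front, box_middle, box_rear and the y axis of end_stop, either way round below 0.18 rad and angle between each of box_front, box_middle, box_rear's own z axis and vertical below 0.1 rad and linear speed of each of box_front, box_middle, box_rear below 0.01 m/s and y of box_middle in the frame of end_stop below 0.119 m and x of box_middle in the frame of end_stop between -0.016 and 0.016 m and y of box_rear in the frame of end_stop below 0.193 m and x of box_rear in the frame of end_stop between -0.016 and 0.016 m).
It fails at once if a box is lifted or tipped (height (world z) of any of box_front, box_middle, box_rear above 0.02 m or angle between any of box_front, box_middle, box_rear's own z axis and vertical above 0.35 rad).
It fails at once if the row is pulled apart: neighbouring boxes more than about 30 mm apart (horizontal distance between box_front and box_middle above 0.102 m or horizontal distance between box_middle and box_rear above 0.102 m).
It also fails if it takes over 32 s, if anything falls off the work surface, if the arm or the gripper's body presses on something with over 40 N, if the wrist force passes 120 N, or if a joint passes its speed limit or range.

## Robot

A 6-joint arm with a two-finger parallel gripper is mounted at the origin on a cart in front of the work surface, level with it; the furniture and walls round the work are solid. World frame = base frame: x ahead of the robot, y to its left, z up, the work surface at z = 0. Lengths are in m, angles in rad, forces in N, time in s.
With the tool pointing down it reaches from about 0.425 to 0.925 m from the base axis. Payload 12.5 kg.
Tool frame: the origin (TCP) lies at the very end of the fingers, on their centre line; the grasp point (between the pads) lies behind it (robot.pinch_z is the z of the grasp point in the tool frame, in m); z points along the fingers, y is the line along which they close (so a half turn about z gives the same grasp; the last joint's range is limited). The gripper opens to 85 mm and grips with 20 to 120 N. Pads are 22 mm wide; open, the fingers measure 114 mm over their backs; the gripper's body (76 mm by 85 mm) begins 54 mm behind the grasp point. The pads swing forward as they close: fully open they stand 13 mm farther back than shut.
Start: joints at [1.053, 0.491, 1.559, -0, 1.092, -0.106], TCP at [0.25, 0.573, 0.231] pointing down, gripper open.
Joint ranges: [-3.1, 3.1], [-0.84, 2.19], [0.05, 2.79], [-1.13, 4.28], [0.06, 2.93], [-2.69, 2.69]. Speed limits (rad/s): [2.22, 2.22, 2.79, 3.14, 3.14, 3.14].

## Interface

Orientations are given as [roll, pitch, yaw] about the fixed x, y, z axes, in that order (R = Rz(yaw) Ry(pitch) Rx(roll)).
In Python, from station import robot, snapshot, models gives the robot as it stands.
- The arm moves only by the tool send_rows, never from a script. Its argument "motion" is a list of rows, each a list of 3 entries, a list of its own where there are three numbers: the shift along the tool's x, y, z in units of 500 mm (1.0 is 500 mm), then the turn, a rotation vector about the tool's x, y, z in units of 120 degrees (1.0 is 120 degrees), then the closure, from -1 (fully open) to 1 (shut). In form: [[[tx, ty, tz], [wx, wy, wz], grip], ...]. A call has exactly 5 rows; each row is the pose to reach, as a shift and turn from the pose commanded when the call began, along the tool's axes at that moment; what a row does not reach only later rows make up. A row lasts 1/12 s, in which the tool goes at most 41.7 mm and 7.16 degrees, less where a joint would pass 70% of its speed; a pose out of reach is approached as far as the arm can. A call with a number of a shift or a turn outside -1 to 1 is refused whole. A call with a gripper value outside its range is refused whole. The fingers move at their own pace and stop on an object; "newtons" is the grip in N (left out, the last holds). Time passes only in rows, so rows that repeat a pose let the fingers close, or fill a call up. It gives the time, the measured TCP pose, the force, the opening and the grip force at its end, in the units of the state.
- robot.observe(): the state, without advancing time (a new reading comes with each control period).
- snapshot(name): name is "scene" or "top"; returns a dict with "frame" (384x512x3 uint8, red, green, blue), "z_map" (384x512 float32, m along the optical axis (not along the pixel's ray), 0 where there is no reading), "fov_y" (degrees; the focal length in pixels is half the picture's height over the tangent of half this angle, whatever the lens; pixels are square), "cx", "cy" (the principal point, pixels), "world_from_camera" (4x4, takes a point from camera to world coordinates). Camera axes: x right, y down, z forward; pixel columns grow to the right and rows downward; lengths in m; the calibration is good to about 2 mm. A picture is of the moment at which its call begins.
- robot.sign_off(): hands the job in; it is judged then, once.
Trained networks look in a picture, given as the dict that the camera call returned (one of the last four; its "shot" number tells which), for a name from the list of things; names that differ only in an ending like _2 or _b are one class to them, and where a whole thing is asked for, a point or a joint stands for the part that bears it (a point fixed in the world has none). Each returns a list of dicts, best first, with "conf" (0 to 1); they miss things now and then, are a little off and sometimes report something else, mostly with a low value. They report only what shows in the picture. A call takes as long as a camera call.
- models.boxes_of(picture, target): "centre" ([column, row] in pixels, amid what is visible of it).
The state is a dict: "time": time; "joint_positions": joint angles; "joint_velocities": joint speeds; "joint_torque": joint torques, N m; "tcp_pos": TCP position; "ee_rot": TCP orientation; "ft_force": force on the tool from outside, world axes, zero at the start; "moment": the same for the moment, N m; "opening": finger opening in m; "gripper_force": force on a finger pad.
Only numpy, scipy, OpenCV 4.12 (cv2) and the standard library are available. Lean on these libraries where they do the work, as an engineer would, in place of code of your own. Each camera call takes 0.05 s, during which the arm holds its last target. There are 200 camera calls.

## Working session

There is one attempt and no reset: what is moved stays moved. The work goes in short steps, Python scripts to look and compute and a tool call to move; the robot and the scene stay as the last step left them, time stands still between calls to the robot, and variables do not carry over. Pictures are saved under pics/ and viewed, at most 10 in all, crops included, and the job is handed in when it is done.

Besides the shell and the picture viewer there is one more tool, called after ">>>" as name(argument=value, ...) on one line, values as JSON. send_rows: Moves the arm, as the interface text tells. Its arguments: {"type":"object","properties":{"motion":{"type":"array"},"newtons":{"type":"number"}},"required":["motion"]}

```bash
mkdir -p pics; ls
cat > h.py <<'E'
import numpy as np, cv2
from station import robot, snapshot, models
def cloud(s):
    z=s["z_map"]; H,W=z.shape; f=H/2/np.tan(np.radians(s["fov_y"])/2)
    v,u=np.mgrid[:H,:W]
    P=np.stack([(u-s["cx"])/f*z,(v-s["cy"])/f*z,z],-1)
    T=np.array(s["world_from_camera"]); return P@T[:3,:3].T+T[:3,3]
E
python3 - <<'E'
from h import *
o=robot.observe(); print(o["tcp_pos"],o["ee_rot"],o["time"],robot.pinch_z)
for n in("top","scene"):
    s=snapshot(n); cv2.imwrite(f"pics/{n}0.png",s["frame"][...,::-1]); P=cloud(s)
    np.savez(f"{n}0.npz",P=P,f=s["frame"])
    print(n,np.array(s["world_from_camera"]).round(3).tolist(),s["fov_y"])
    for t in("end_stop","box_front","box_middle","box_rear"):
        for d in models.boxes_of(s,t)[:4]:
            c=d["centre"]; print(t,round(d["conf"],2),np.round(c),P[int(c[1]),int(c[0])].round(3))
E
```

```text
pics
[0.25001707 0.57254672 0.23071026] [-3.14044846e+00 -1.18886180e-04  2.72982207e+00] 0.0 -0.0187
top [[0.028, -0.987, 0.16, 0.332], [-1.0, -0.029, -0.005, -0.033], [0.009, -0.159, -0.987, 0.884], [0.0, 0.0, 0.0, 1.0]] 51.23354064987279
end_stop 0.89 [349. 186.] [ 0.497 -0.237  0.025]
box_front 0.76 [278. 186.] [ 0.491 -0.079  0.03 ]
box_middle 0.83 [246. 190.] [ 0.481 -0.01   0.027]
box_rear 0.64 [205. 190.] [0.48  0.076 0.03 ]
scene [[0.915, -0.287, 0.282, 0.238], [-0.403, -0.669, 0.625, -0.566], [0.009, -0.685, -0.728, 0.654], [0.0, 0.0, 0.0, 1.0]] 44.94417230125097
end_stop 0.69 [325. 301.] [ 0.501 -0.241  0.004]
box_front 0.64 [276. 231.] [ 0.48  -0.094  0.031]
box_middle 0.8 [256. 202.] [ 0.478 -0.013  0.028]
box_rear 0.87 [234. 176.] [0.466 0.069 0.029]
```

View pics/top0.png

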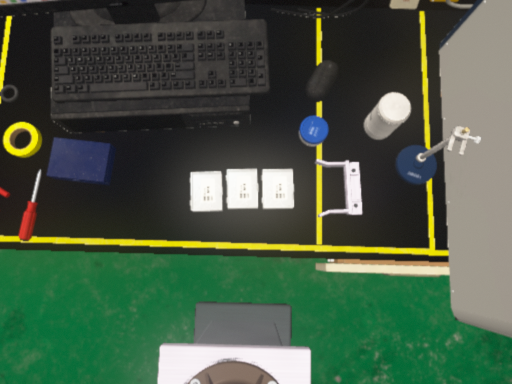

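View pics/scene0.png

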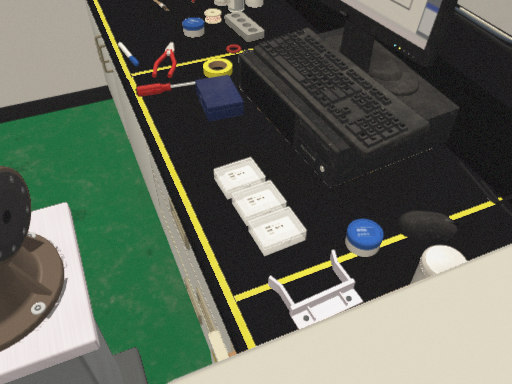

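Run:
```python
import numpy as np, cv2
for n in("top","scene"):
    d=np.load(n+"0.npz"); P=d["P"]
    m=(P[...,2]>.015)&(P[...,2]<.045)&(P[...,0]>.35)&(P[...,0]<.65)&(P[...,1]>-.33)&(P[...,1]<.2)
    k,l,st,c=cv2.connectedComponentsWithStats(m.astype(np.uint8))
    for i in range(1,k):
        if st[i,4]>60:
            q=P[l==i]; r=cv2.minAreaRect(q[:,:2].astype(np.float32))
            print(n,st[i],np.round(r[0],3),np.round(r[1],3),round(r[2],1),q[:,2].mean().round(3))
```

```text
top [300 117  29  27 641] [ 0.621 -0.159] [0.059 0.063] 1.5 0.032
top [365 117  28  21 164] [ 0.625 -0.298] [0.06  0.022] 60.1 0.03
top [151 119 100   9 450] [0.626 0.091] [0.007 0.217] 5.1 0.03
top [316 159  37  57 419] [ 0.496 -0.206] [0.125 0.075] 3.3 0.023
top [ 226  168   33   40 1190] [ 0.487 -0.003] [0.085 0.071] 2.6 0.028
top [ 261  169   33   39 1187] [ 0.489 -0.08 ] [0.084 0.069] 3.1 0.028
top [ 190  171   33   40 1218] [0.479 0.075] [0.084 0.071] 2.9 0.028
scene [276 116  62  69 726] [0.626 0.09 ] [0.018 0.22 ] 8.0 0.03
scene [ 213  157   94   94 4064] [ 0.484 -0.005] [0.088 0.228] 3.6 0.026
scene [346 219  37  33 949] [ 0.62  -0.161] [0.06  0.063] 2.2 0.03
scene [268 250  87  63 811] [ 0.494 -0.207] [0.127 0.072] 3.4 0.022
```

The top view shows the three boxes at columns 205, 242 and 278 (rows 186–191). The U-shaped stop is at (349,186) with its mouth toward the row. The scene view agrees. The row and the stop axis both run about 3.3° off world y, and the lateral offsets are at most 4 mm.

```bash
cat > go.py <<'E'
import sys
from h import *
from scipy.spatial.transform import Rotation as R
o=robot.observe(); p=np.array(o["tcp_pos"]); A=R.from_euler("xyz",o["ee_rot"])
B=R.from_euler("xyz",[np.pi,0,1.628])
t=np.array(eval(sys.argv[1]))
print("t",o["time"],"p",p.round(4),"F",np.round(o["ft_force"],1),"open",o["opening"])
print("shift",(A.inv().apply(t-p)/.5).round(4),"turn",((A.inv()*B).as_rotvec(degrees=True)/120).round(4))
E
python3 go.py "[.475,.142,.1]"
```

```text
t 0.5 p [0.2501 0.5728 0.2313] F [0.1 0.3 0.4] open 0.08545694287516856
shift [-0.757  -0.6096  0.2626] turn [ 0.     -0.      0.5261]
```

>>> send_rows(motion=[[[-0.757,-0.61,0.263],[0,0,0.526],-0.05],[[-0.757,-0.61,0.263],[0,0,0.526],-0.05],[[-0.757,-0.61,0.263],[0,0,0.526],-0.05],[[-0.757,-0.61,0.263],[0,0,0.526],-0.05],[[-0.757,-0.61,0.263],[0,0,0.526],-0.05]])

```text
time: 0.92
tcp_pos: [0.3435, 0.3929, 0.1767]
ee_rot: [3.141, -0.0, 2.099]
ft_force: [1.0, 0.4, -1.2]
opening: 0.0447
gripper_force: 0.0
```

```bash
python3 go.py "[.475,.142,.1]"
```

```text
t 0.9167 p [0.3435 0.3929 0.1767] F [ 1.   0.4 -1.2] open 0.04474702502772423
shift [-0.5659 -0.026   0.1533] turn [ 3.00e-04 -1.00e-04  2.25e-01]
```

>>> send_rows(motion=[[[-0.566,-0.026,0.153],[0,0,0.225],-0.05],[[-0.566,-0.026,0.153],[0,0,0.225],-0.05],[[-0.566,-0.026,0.153],[0,0,0.225],-0.05],[[-0.566,-0.026,0.153],[0,0,0.225],-0.05],[[-0.566,-0.026,0.153],[0,0,0.225],-0.05]])

```text
time: 1.33
tcp_pos: [0.4381, 0.2151, 0.1224]
ee_rot: [3.141, -0.0, 1.628]
ft_force: [1.6, 1.2, -0.5]
opening: 0.0448
gripper_force: 0.0
```

```bash
python3 go.py "[.475,.142,.1]"
```

```text
t 1.3333 p [0.4381 0.2151 0.1224] F [ 1.6  1.2 -0.5] open 0.044815463438818766
shift [-0.1501  0.0653  0.0447] turn [ 0.0003 -0.0001 -0.0002]
```

>>> send_rows(motion=[[[-0.075,0.033,0.022],[0,0,0],-0.05],[[-0.14,0.064,0.044],[0,0,0],-0.05],[[-0.14,0.064,0.044],[0,0,0],-0.05],[[-0.14,0.064,0.044],[0,0,0],-0.05],[[-0.14,0.064,0.044],[0,0,0],-0.05]])

```text
time: 1.75
tcp_pos: [0.4737, 0.149, 0.1006]
ee_rot: [-3.141, -0.0, 1.633]
ft_force: [0.5, 0.6, -0.2]
opening: 0.0451
gripper_force: 0.0
```

```bash
python3 go.py "[.475,.145,.009]"
python3 - <<'E'
from h import *
s=snapshot("top"); P=cloud(s)
m=(P[...,2]>.015)&(P[...,2]<.045)&(P[...,0]>.4)&(P[...,0]<.6)&(P[...,1]>-.33)&(P[...,1]<.2)
k,l,st,c=cv2.connectedComponentsWithStats(m.astype(np.uint8))
for i in range(1,k):
    if st[i,4]>60:
        q=P[l==i]; r=cv2.minAreaRect(q[:,:2].astype(np.float32)); print(np.round(r[0],3),np.round(r[1],3),round(r[2],1))
E
```

```text
t 1.75 p [0.4737 0.149  0.1006] F [ 0.5  0.6 -0.2] open 0.04511127731781857
shift [-0.0083  0.0022  0.1833] turn [-0.0001 -0.0001  0.0023]
[ 0.595 -0.16 ] [0.008 0.041] 1.6
[ 0.496 -0.206] [0.125 0.075] 3.1
[ 0.487 -0.003] [0.085 0.071] 2.8
[ 0.489 -0.08 ] [0.083 0.07 ] 2.9
[0.479 0.075] [0.084 0.071] 3.1
```

>>> send_rows(motion=[[[0,0.004,0.06],[0,0,0],-0.05],[[0,0.005,0.11],[0,0,0],-0.05],[[0,0.005,0.15],[0,0,0],-0.05],[[0,0.005,0.175],[0,0,0],-0.05],[[0,0.005,0.182],[0,0,0],-0.05]])

```text
time: 2.22
tcp_pos: [0.4752, 0.1503, 0.0083]
ee_rot: [-3.14, 0.0, 1.636]
ft_force: [-1.4, 0.6, 0.2]
opening: 0.045
gripper_force: 0.0
```

```bash
python3 go.py "[.477,.132,.009]"
python3 - <<'E'
from h import *
s=snapshot("scene"); cv2.imwrite("pics/s1.png",s["frame"][...,::-1])
E
```

```text
t 2.2167 p [0.4752 0.1503 0.0083] F [-1.4  0.6  0.2] open 0.04503775322716319
shift [-0.0369  0.0012 -0.0015] turn [-0.001   0.0001  0.0037]
```

View pics/s1.png

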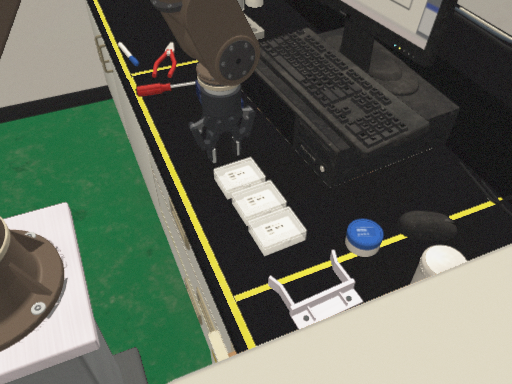

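The fingers stand at about (225,150), clear behind the rear box. I'll push along tool −x.

>>> send_rows(motion=[[[-0.018,0.001,0],[0,0,0.004],-0.05],[[-0.034,0.001,0],[0,0,0.004],-0.05],[[-0.048,0.001,0],[0,0,0.004],-0.05],[[-0.062,0.001,0],[0,0,0.004],-0.05],[[-0.076,0.001,0],[0,0,0.004],-0.05]])

```text
time: 2.68
tcp_pos: [0.4796, 0.1105, 0.0103]
ee_rot: [3.14, -0.0, 1.625]
ft_force: [-0.2, 6.7, 5.6]
opening: 0.0447
gripper_force: 3.3
```

>>> send_rows(motion=[[[-0.014,0,0],[0,0,0],-0.05],[[-0.028,0,0],[0,0,0],-0.05],[[-0.042,0,0],[0,0,0],-0.05],[[-0.056,0,0],[0,0,0],-0.05],[[-0.07,0,0],[0,0,0],-0.05]])

```text
time: 3.1
tcp_pos: [0.4814, 0.0759, 0.0103]
ee_rot: [3.14, -0.0, 1.625]
ft_force: [-0.3, 7.6, 7.0]
opening: 0.0448
gripper_force: 4.0
```

```bash
cat > m.py <<'E'
from h import *
s=snapshot("top"); P=cloud(s); cv2.imwrite("pics/m%d.png"%(robot.observe()["time"]*100),s["frame"][...,::-1])
o=robot.observe(); ty=o["tcp_pos"][1]; print(o["time"],o["tcp_pos"],o["ee_rot"])
a=np.radians(3.1); d=np.array([-np.sin(a),np.cos(a)]); e=np.array([np.cos(a),np.sin(a)]); O=np.array([.4955,-.206])-d*.0275
w=s["frame"].min(-1)>130
m=w&(P[...,2]>.018)&(P[...,2]<.033)&(P[...,0]>.4)&(P[...,0]<.56)&(P[...,1]>-.3)&(P[...,1]<ty)
q=P[m][:,:2]-O; X=q@e; Y=q@d
k=(abs(X)<.049)
print("row end",np.percentile(Y[k],99.5),"X range",np.percentile(X[k],[.5,99.5]))
H,W=P.shape[:2]
k,l,st,c=cv2.connectedComponentsWithStats(m.astype(np.uint8))
for i in range(1,k):
    if st[i,4]>60:
        q=P[l==i]; r=cv2.minAreaRect(q[:,:2].astype(np.float32)); print(st[i],np.round(r[0],3),np.round(r[1],3),round(r[2],1), "XY",((r[0]-O)@e).round(4),((r[0]-O)@d).round(4))
for t in("box_front","box_middle","box_rear"):
    for b in models.boxes_of(s,t)[:3]:
        c=b["centre"]; p=P[int(c[1]),int(c[0])][:2]-O; print(t,round(b["conf"],2),np.round(c),"X",(p@e).round(3),"Y",(p@d).round(3))
E
python3 m.py
```

```text
3.15 [0.48148532 0.07485358 0.01012484] [ 3.14041976e+00 -1.36857239e-04  1.62439327e+00]
row end 0.28343392211039353 X range [-0.04351986  0.04388829]
[317 159  36  57 389] [ 0.495 -0.206] [0.125 0.073] 2.6 XY -0.0003 0.0278
[ 212  168   97   42 3012] [ 0.487 -0.042] [0.087 0.21 ] 3.8 XY 0.0008 0.1913
box_middle 0.95 [260. 190.] X -0.003 Y 0.191
box_rear 0.66 [234. 194.] X -0.01 Y 0.25
```

>>> send_rows(motion=[[[-0.014,0,0],[0,0,0],-0.05],[[-0.028,0,0],[0,0,0],-0.05],[[-0.042,0,0],[0,0,0],-0.05],[[-0.056,0,0],[0,0,0],-0.05],[[-0.07,0,0],[0,0,0],-0.05]])

```text
time: 3.72
tcp_pos: [0.483, 0.0409, 0.0097]
ee_rot: [3.141, -0.0, 1.625]
ft_force: [0.4, 4.6, 3.2]
opening: 0.0445
gripper_force: 2.7
```

```bash
python3 m.py; cp pics/m3[3-9]*.png pics/mm.png; ls pics
```

```text
3.7667 [0.48310139 0.03998879 0.00961304] [ 3.14142862e+00 -6.15377316e-05  1.62496414e+00]
row end 0.20478985566319372 X range [-0.04349962  0.04361709]
[317 159  36  57 393] [ 0.495 -0.205] [0.125 0.072] 2.5 XY -0.0001 0.0282
[ 253  168   72   41 2541] [ 0.491 -0.104] [0.087 0.157] 4.0 XY 0.0013 0.1298
box_front 0.8 [306. 187.] X 0.001 Y 0.093
box_middle 0.8 [274. 189.] X -0.002 Y 0.163
box_rear 0.73 [256. 192.] X -0.009 Y 0.202
m315.png
m376.png
mm.png
s1.png
scene0.png
top0.png
```

View pics/mm.png

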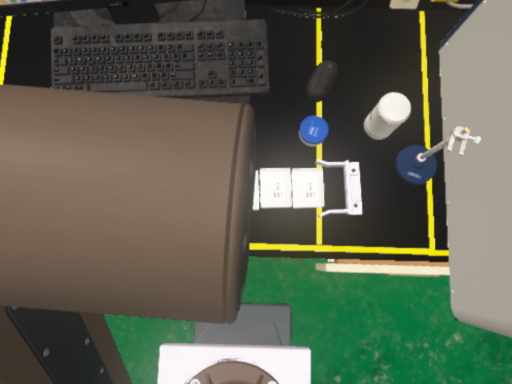

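The front box's leading edge is at column 323, centred between the cheeks. The face is at about column 346, so roughly 50 mm remains.

>>> send_rows(motion=[[[-0.014,0,0],[0,0,0],-0.05],[[-0.028,0,0],[0,0,0],-0.05],[[-0.042,0,0],[0,0,0],-0.05],[[-0.056,0,0],[0,0,0],-0.05],[[-0.07,0,0],[0,0,0],-0.05]])

```text
time: 4.33
tcp_pos: [0.4848, 0.0056, 0.0095]
ee_rot: [-3.141, -0.0, 1.625]
ft_force: [-0.7, 2.8, 0.0]
opening: 0.045
gripper_force: 1.4
```

>>> send_rows(motion=[[[-0.003,0,0],[0,0,0],-0.05],[[-0.006,0,0],[0,0,0],-0.05],[[-0.009,0,0],[0,0,0],-0.05],[[-0.012,0,0],[0,0,0],-0.05],[[-0.015,0,0],[0,0,0],-0.05]])

```text
time: 4.75
tcp_pos: [0.4852, -0.0011, 0.0095]
ee_rot: [-3.141, -0.0, 1.625]
ft_force: [0.0, 2.3, -0.2]
opening: 0.0449
gripper_force: 1.3
```

```bash
python3 m.py
```

```text
4.8 [ 0.48526306 -0.00126549  0.00955032] [-3.14152286e+00 -6.29655124e-05  1.62534755e+00]
row end 0.06512940995092105 X range [-0.04633582  0.04674348]
[319 160  34  56 369] [ 0.494 -0.206] [0.122 0.071] 2.2 XY -0.0019 0.0279
[318 167  26  39 880] [ 0.495 -0.197] [0.055 0.087] 88.7 XY 0.0001 0.0365
box_front 0.87 [330. 187.] X -0.003 Y 0.04
```

Close now, with no force rise yet. I'll creep until contact.

>>> send_rows(motion=[[[-0.003,0,0],[0,0,0],-0.05],[[-0.006,0,0],[0,0,0],-0.05],[[-0.009,0,0],[0,0,0],-0.05],[[-0.012,0,0],[0,0,0],-0.05],[[-0.015,0,0],[0,0,0],-0.05]])

```text
time: 5.37
tcp_pos: [0.4857, -0.0087, 0.0096]
ee_rot: [3.142, -0.0, 1.625]
ft_force: [0.0, 5.0, 1.8]
opening: 0.0447
gripper_force: 2.2
```

>>> send_rows(motion=[[[-0.002,0,0],[0,0,0],-0.05],[[-0.003,0,0],[0,0,0],-0.05],[[-0.004,0,0],[0,0,0],-0.05],[[-0.006,0,0],[0,0,0],-0.05],[[-0.007,0,0],[0,0,0],-0.05]])

```text
time: 5.78
tcp_pos: [0.4856, -0.01, 0.0096]
ee_rot: [-3.141, -0.002, 1.625]
ft_force: [2.9, 40.3, 3.4]
opening: 0.0446
gripper_force: 19.7
```

The force rose to 40 N at the expected place, so the row is home. Next I back off, raise clear and check.

>>> send_rows(motion=[[[0.006,0,0],[0,0,0],-0.05],[[0.016,0,0],[0,0,0],-0.05],[[0.05,0,0],[0,0,0],-0.05],[[0.1,0,0],[0,0,0],-0.05],[[0.15,0,-0.03],[0,0,0],-0.05]])

```text
time: 6.2
tcp_pos: [0.481, 0.063, 0.0231]
ee_rot: [-3.139, -0.0, 1.623]
ft_force: [-0.8, 0.3, -0.5]
opening: 0.045
gripper_force: 0.0
```

>>> send_rows(motion=[[[0.08,0,-0.06],[0,0,0],-0.05],[[0.16,0,-0.1],[0,0,0],-0.05],[[0.24,0,-0.15],[0,0,0],-0.05],[[0.32,0,-0.2],[0,0,0],-0.05],[[0.4,0,-0.25],[0,0,0],-0.05]])

```text
time: 6.62
tcp_pos: [0.4718, 0.2405, 0.1362]
ee_rot: [3.141, 0.0, 1.625]
ft_force: [0.3, -0.6, 0.2]
opening: 0.045
gripper_force: 0.0
```

```bash
python3 m.py; cp pics/m6*.png pics/end.png
```

```text
6.6667 [0.47306947 0.2457288  0.14010723] [ 3.13506208e+00 -2.77874190e-03  1.62710398e+00]
row end 0.20982403735539387 X range [-0.04357206  0.04350061]
[ 250  159  103   57 3968] [ 0.491 -0.131] [0.125 0.22 ] 3.2 XY -0.0003 0.1024
box_front 0.79 [330. 186.] X 0.003 Y 0.038
box_middle 0.86 [299. 189.] X -0.002 Y 0.106
box_middle 0.43 [267. 187.] X 0.001 Y 0.178
box_rear 0.89 [265. 189.] X -0.001 Y 0.18
```

View pics/end.png

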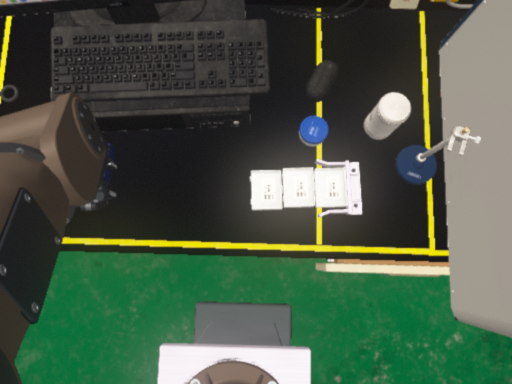

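The boxes stand at columns 331, 299 and 266, tight together against the stop face and within about 4 mm of its centre line.

```bash
python3 -c "
from station import robot
print(robot.sign_off())"
```

```text
the job is handed in; nothing more can be done
None
```

I pushed the row straight into the stop until the force rose to about 40 N. All three boxes now stand tight and in line, with the free end measured about 210 mm from the face. The job was handed in at about 6.7 s; no verdict was returned.

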